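Load a conductor sample into the four-terminal resistance fixture

TASK

Get the resistance fixture ready for tightening: pick out the thicker of the two copper conductors and lay it in the grooves of all four lower jaws, with its two hexagonal end sleeves sticking out beyond the outer clamps. Then seat the upper jaws astride it, square and centred over their lower jaws: the two finned caps on the two outer clamps and the two narrow caps on the two inner clamps. Leave the thin conductor where it lies.

Things in the scene. Friction and masses are not known exactly. Their poses are not given: they have to be found in the camera images.
- thick_conductor: The thicker of two straight stranded copper conductors: 16 mm in diameter, 350 mm long, rigid, with a grey hexagonal pressed sleeve (22 mm across flats, 30 mm long) on each end. Origin on its axis at its middle; its y axis runs along it. It lies on the bench on its sleeves, axis 11 mm above the bench, and does not roll. 0.4 to 0.65 kg, balanced at the middle.
- thin_conductor: The thinner conductor, 10 mm in diameter, 350 mm long, sleeves 14 mm across flats. Not wanted here. Origin on its axis at its middle, 7 mm above the bench; its y axis runs along it.
- finned_cap_1: Upper jaw of an outer clamp, bronze: saddle block 44 mm across (x), 36 mm along the conductor (y), 36 mm high, topped by five upright fins 4 mm thick and 4 mm apart, as wide as the block. A V groove along y under it (21 mm wide at the mouth, 16 deep) sits astride the conductor. Stands on its two legs. Origin at the centre of its underside, z up. 0.2 to 0.45 kg. Grip across the 44 mm; works either way round.
- finned_cap_2: Upper jaw of an outer clamp, bronze: saddle block 44 mm across (x), 36 mm along the conductor (y), 36 mm high, topped by five upright fins 4 mm thick and 4 mm apart, as wide as the block. A V groove along y under it (21 mm wide at the mouth, 16 deep) sits astride the conductor. Stands on its two legs. Origin at the centre of its underside, z up. 0.2 to 0.45 kg. Grip across the 44 mm; works either way round.
- narrow_cap_1: Upper jaw of an inner clamp, bronze: saddle block 44 mm across (x) but only 18 mm along the conductor (y), full width up to 28 mm, shoulders to 34 mm, one brass screw (13 mm wide) on top, up to 46 mm. V groove along y under it, 21 mm wide at the mouth, 16 deep. Stands on its two legs. Origin at the centre of its underside, z up. 0.1 to 0.25 kg. Grip across the 44 mm; works either way round.
- narrow_cap_2: Upper jaw of an inner clamp, bronze: saddle block 44 mm across (x) but only 18 mm along the conductor (y), full width up to 28 mm, shoulders to 34 mm, one brass screw (13 mm wide) on top, up to 46 mm. V groove along y under it, 21 mm wide at the mouth, 16 deep. Stands on its two legs. Origin at the centre of its underside, z up. 0.1 to 0.25 kg. Grip across the 44 mm; works either way round.
- outer_clamp_left: Fixed lower jaw of the left (+y) outer clamp. Carriage with handwheel (44 mm) and crank on the -x side, all below jaw top. Steel jaw 60 mm across (x), 36 mm along (y), flat top 45 mm above the origin, with a 17 mm wide V groove along y. Origin: centre of its underside, 30 mm above the bench. Seated, the thick conductor's axis is 48 mm, a cap's underside 46 mm above the origin, both at x = 0.
- outer_clamp_right: Fixed lower jaw of the right (-y) outer clamp. Carriage with handwheel (44 mm) and crank on the -x side, all below jaw top. Steel jaw 60 mm across (x), 36 mm along (y), flat top 45 mm above the origin, with a 17 mm wide V groove along y. Origin: centre of its underside, 30 mm above the bench. Seated, the thick conductor's axis is 48 mm, a cap's underside 46 mm above the origin, both at x = 0.
- inner_clamp_left: Fixed lower jaw of the left (+y) inner clamp. As the outer ones (same jaw, groove and heights), but only 18 mm along (y) and with a small black knob for a wheel. The four stand in line along their common y on one aluminium bed 90 mm wide: outer, inner, inner, outer; 50 to 76 mm from inner to outer middle, 74 to 94 mm between the inner two. Origin: centre of its underside, 30 mm above the bench.
- inner_clamp_right: Fixed lower jaw of the right (-y) inner clamp. As the outer ones (same jaw, groove and heights), but only 18 mm along (y) and with a small black knob for a wheel. The four stand in line along their common y on one aluminium bed 90 mm wide: outer, inner, inner, outer; 50 to 76 mm from inner to outer middle, 74 to 94 mm between the inner two. Origin: centre of its underside, 30 mm above the bench.
Not all that is in view belongs to the job. Leave any green look-alike of the finned_cap_2 alone.

How it is judged:
By the outcome, as a careful person would: the job done as asked, in the order asked, and still so for the second after the job is handed in, with the robot touching nothing.
It also fails if it takes over 125 s, if anything falls off the work surface, if the arm or the gripper's body presses on something with over 40 N, if the wrist force passes 120 N, or if a joint passes its speed limit or range.

ROBOT

A 6-joint arm with a two-finger parallel gripper is mounted at the origin on the work surface. World frame = base frame: x ahead of the robot, y to its left, z up, the work surface at z = 0. Lengths are in m, angles in rad, forces in N, time in s.
With the tool pointing down it reaches from about 0.325 to 0.9 m from the base axis. Payload 6.1 kg.
Tool frame: the origin (TCP) lies between the finger pads; the fingertips stand 17 mm ahead of it and the grasp point (between the pads) lies 2 mm behind it; z points along the fingers, y is the line along which they close (so a half turn about z gives the same grasp; the last joint's range is limited). The gripper opens to 87 mm and grips with 3 to 60 N. Pads are 19 mm wide; open, the fingers measure 117 mm over their backs; the gripper's body (75 mm by 190 mm) begins 51 mm behind the grasp point.
Start: joints at [-1.351, 0.22, 1.526, -0, 1.395, -0.126], TCP at [0.212, -0.588, 0.24] pointing down, gripper open.
Joint ranges: [-2.98, 2.98], [-0.91, 2.08], [0.09, 2.57], [-1.24, 4.39], [0.2, 2.65], [-2.68, 2.68]. Speed limits (rad/s): [2.57, 2.57, 3.01, 3.14, 3.14, 3.14].

INTERFACE

Orientations are given as a unit quaternion [x, y, z, w].
In Python, from station import r, open_gripper, grab, kinematics, monitor, viewer, order gives the robot as it stands. Calls block until the motion is done:
- r.move_ptp(position, orientation): joint-space move of the TCP to a pose.
- r.servo_line(position, orientation=None, v=0.15): straight line of the TCP; orientation=None keeps the orientation; v is the mean speed in m/s.
- r.move_joints(angles): joint-space move.
- open_gripper() and grab(): open the fingers fully, or close them until they stop; the grip force is fixed at half the most.
- r.wait(seconds).
- kinematics.solve_ik(position, orientation): joint angles nearest the present ones, or None.
- monitor.get_state(): the state.
- viewer.read_camera(name): name is "side" or "top"; returns a dict with "frame" (400x640x3 uint8, blue, green, red), "camera_matrix" (3x3 intrinsics, pixels), "k1" (the pictures are not rectified: a ray, as slopes to the right and down, at radius r is drawn at 1 + k1 r^2 times it, then the intrinsics apply), "eye" and "attitude" of the camera in the world. Camera axes: x right, y down, z forward; pixel columns grow to the right and rows downward; lengths in m; the calibration is good to about 2 mm. A picture is of the moment at which its call begins. There is no depth.
A pose or a line that the arm cannot do raises r.MotionError and nothing moves.
- order.finish_job(): hands the job in; it is judged then, once.
The state is a dict: "t": time; "q": joint angles; "qvel": joint speeds; "joint_torque": joint torques, N m; "position": TCP position; "eef_rot": TCP orientation; "ft_force": force on the tool from outside, world axes, zero at the start; "ft_torque": the same for the moment, N m; "grip_width": finger opening in m; "gripper_force": force on a finger pad.
Only numpy, scipy, OpenCV 4.12 (cv2) and the standard library are available. Lean on these libraries where they do the work, as an engineer would, in place of code of your own. Each camera call takes 0.05 s, during which the arm holds its last target. There are 200 camera calls.

## Working session

There is one attempt and no reset: what is moved stays moved. The work goes in short steps, each a Python script; the robot and the scene stay as the last script left them, time stands still between calls to the robot, and variables do not carry over. Pictures are saved under pics/ and viewed, at most 14 in all, crops included, and the job is handed in when it is done.

```bash
ls; mkdir -p pics; python3 - <<'E'
from station import viewer,monitor
import cv2
for n in("top","side"):
    c=viewer.read_camera(n); cv2.imwrite(f"pics/{n}0.png",c["frame"])
    print(n,c["camera_matrix"],c["k1"],c["eye"],c["attitude"])
print(monitor.get_state()["t"],monitor.get_state()["eef_rot"])
E
```

```text
pics
top [[472.0362273    0.         326.62963889]
 [  0.         472.0362273  200.62500533]
 [  0.           0.           1.        ]] -0.01271193283739361 [ 0.35775865 -0.00147362  1.00527189] [-0.67957415  0.72656057 -0.07228865  0.07115525]
side [[448.76945971   0.         322.18652891]
 [  0.         448.76945971 209.75471448]
 [  0.           0.           1.        ]] -0.062190903288121074 [0.30622518 0.90794514 0.84778554] [-0.11694195  0.90037755 -0.41494992  0.05883387]
0.1 [ 9.85086571e-01  1.72057239e-01 -5.50262070e-05 -8.66143326e-04]
```

View pics/top0.png

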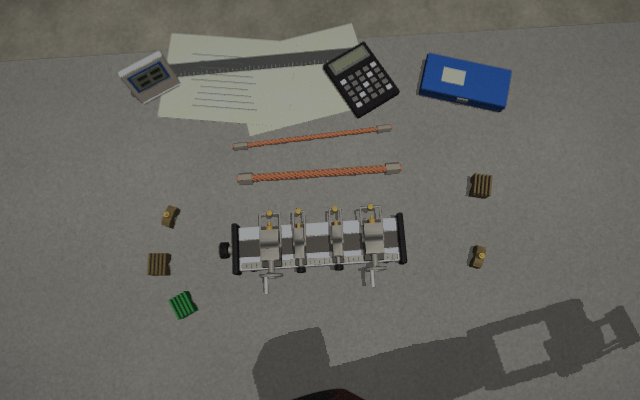

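View pics/side0.png

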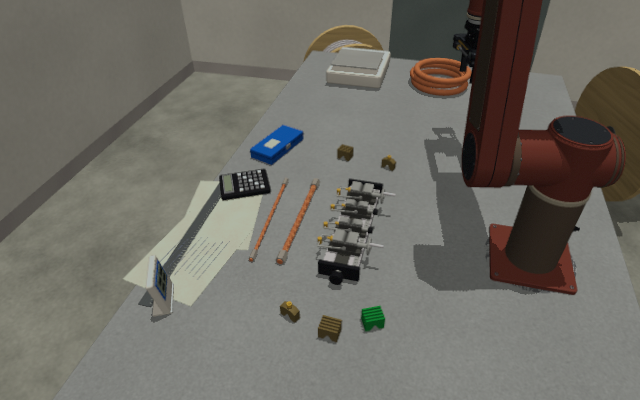

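Top view: the conductors are thick (245,179)–(393,169) and thin (240,146)–(385,129). The finned caps are at (159,264) and (481,185), the narrow caps at (170,216) and (478,257), and the green decoy at (183,305). The clamp jaws are at columns 270, 299, 336 and 373, around row 240. The side view shows the same things.

```bash
cat > h.py <<'E'
import numpy as np,cv2
from scipy.spatial.transform import Rotation as R
from station import viewer
def cam(n): return viewer.read_camera(n)
def ray(c,uv):
    d=np.array([c["k1"],0,0,0,0.]) 
    # radial factor 1+k1 r^2 is OpenCV's k1 term
    p=cv2.undistortPoints(np.array(uv,float).reshape(-1,1,2),c["camera_matrix"],np.array([c["k1"],0,0,0.]))[:,0]
    return R.from_quat(c["attitude"]).apply(np.c_[p,np.ones(len(p))])
def plane(c,uv,z):
    d=ray(c,uv); e=np.array(c["eye"]); return (e+d*((z-e[2])/d[:,2])[:,None])[:,:3]
def tri(c1,uv1,c2,uv2):
    a,b=ray(c1,uv1)[0],ray(c2,uv2)[0]; e1,e2=np.array(c1["eye"]),np.array(c2["eye"])
    s=np.linalg.lstsq(np.c_[a,-b],e2-e1,rcond=None)[0]; p,q=e1+s[0]*a,e2+s[1]*b
    return (p+q)/2,np.linalg.norm(p-q)
def proj(c,P):
    Rm=R.from_quat(c["attitude"]).as_matrix(); 
    return cv2.projectPoints(np.array(P,float).reshape(-1,3),cv2.Rodrigues(Rm.T)[0],-Rm.T@np.array(c["eye"]),c["camera_matrix"],np.array([c["k1"],0,0,0.]))[0][:,0]
def blobs(c,lo,hi,amin=30):
    m=cv2.inRange(cv2.cvtColor(c["frame"],cv2.COLOR_BGR2HSV),lo,hi)
    m=cv2.morphologyEx(m,cv2.MORPH_CLOSE,np.ones((5,5)))
    return [k for k in cv2.findContours(m,cv2.RETR_EXTERNAL,cv2.CHAIN_APPROX_NONE)[0] if cv2.contourArea(k)>amin]
def crop(c,x0,y0,x1,y1,s,name): cv2.imwrite(name,cv2.resize(c["frame"][y0:y1,x0:x1],None,fx=s,fy=s,interpolation=cv2.INTER_CUBIC))
E
python3 - <<'E'
from h import *
t,s=cam("top"),cam("side")
for n,c in(("top",t),("side",s)):
    for nm,lo,hi in(("bronze",(12,60,40),(28,255,255)),("copper",(3,90,80),(13,255,255))):
        for k in blobs(c,lo,hi):
            (x,y),wh,a=cv2.minAreaRect(k); print(n,nm,round(x,1),round(y,1),np.round(wh,1),round(a),cv2.contourArea(k))
            if n=="top": print("   ",plane(c,[(x,y)],.02).round(4))
a=t["frame"]; 
crop(t,215,120,425,295,3.4,"pics/c1.png")
crop(s,235,170,405,290,4.5,"pics/c2.png")
# four caps + green, both views
tiles=[cv2.resize(c["frame"][y-20:y+20,x-20:x+20],(200,200),interpolation=cv2.INTER_CUBIC) for c,l in((t,[(159,264),(170,216),(481,185),(478,257)]),(s,[(330,327),(290,310),(345,152),(388,162)])) for x,y in l]
cv2.imwrite("pics/c3.png",np.vstack([np.hstack(tiles[:4]),np.hstack(tiles[4:])]))
E
```

```text
top bronze 158.0 264.0 [22. 22.] 90 379.5
    [[0.4498 0.3492 0.02  ]]
top bronze 477.6 256.6 [12.7 22.7] 16 205.5
    [[ 0.4209 -0.3154  0.02  ]]
top bronze 169.6 215.8 [14.4 21.2] 23 232.5
    [[0.5501 0.3251 0.02  ]]
top bronze 370.9 213.0 [18.5  7.1] 86 57.5
    [[ 0.5275 -0.1016  0.02  ]]
top bronze 480.4 185.5 [21.1 23.7] 7 374.0
    [[ 0.5715 -0.3412  0.02  ]]
top bronze 345.1 171.0 [ 7.7 81.8] 86 135.5
    [[ 0.623  -0.0539  0.02  ]]
top copper 318.6 172.8 [  7.2 133.6] 86 820.0
    [[0.623  0.0035 0.02  ]]
top copper 312.1 136.6 [  4.4 131. ] 83 432.0
    [[0.7057 0.0125 0.02  ]]
side bronze 329.3 327.9 [22.3 22.8] 15 419.5
side bronze 289.5 311.0 [21.9 14.8] 45 243.0
side bronze 324.7 239.1 [ 7.2 15.1] 86 37.0
side bronze 343.5 190.5 [ 6.2 13.5] 85 33.5
side bronze 549.3 232.0 [62.  85.6] 11 2456.5
side bronze 299.3 217.4 [ 5.9 72.2] 24 172.5
side bronze 388.8 161.7 [14.6 13.3] 24 126.5
side bronze 345.0 152.5 [15. 14.] 90 164.5
side bronze 517.1 156.8 [ 7.5 43.5] 8 207.0
side bronze 607.0 133.5 [135.  64.] 90 4976.5
side bronze 460.8 46.8 [12.   7.1] 45 36.0
side bronze 341.0 39.8 [29.6 78.9] 82 1134.0
side copper 569.6 270.6 [28.2 48.3] 24 445.5
side copper 499.1 237.1 [21.4 25. ] 8 365.0
side copper 299.4 217.3 [ 5.9 71.7] 25 323.0
side copper 269.6 216.6 [ 3.5 71.2] 24 160.0
side copper 540.0 149.5 [21. 40.] 90 718.5
side copper 595.5 139.5 [72.5 30.7] 25 566.0
side copper 440.0 75.9 [60.7 37.1] 6 1711.0
```

View pics/c1.png

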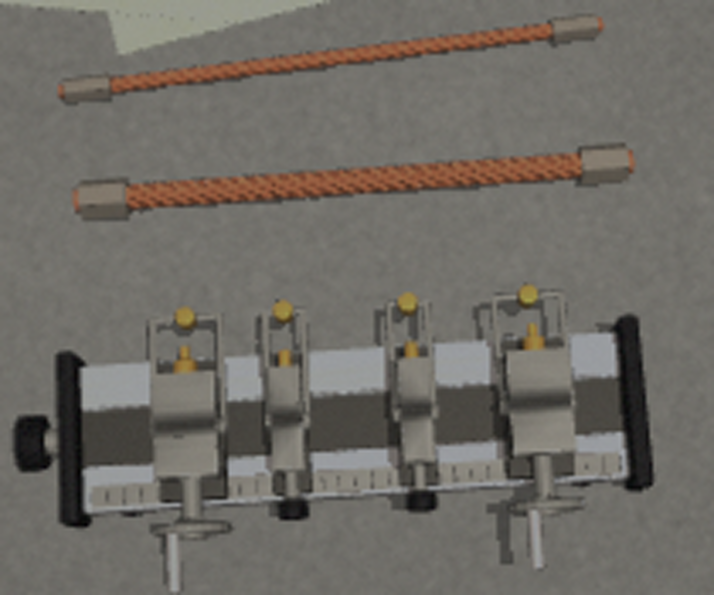

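View pics/c2.png

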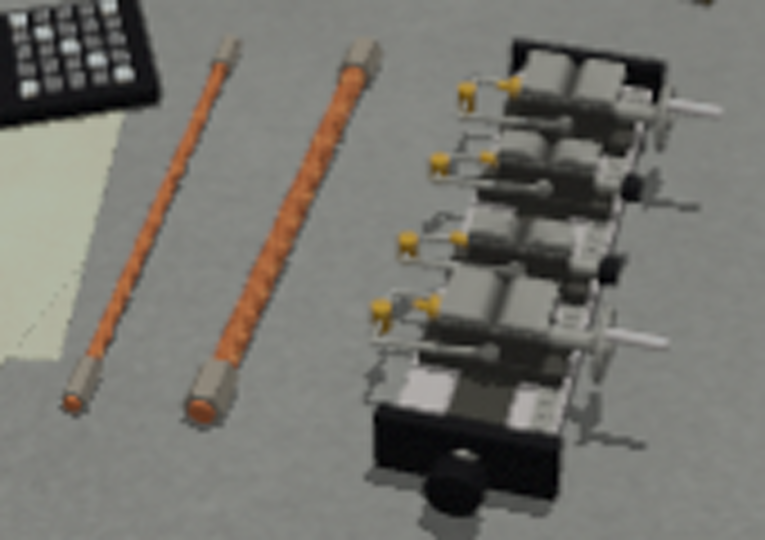

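View pics/c3.png

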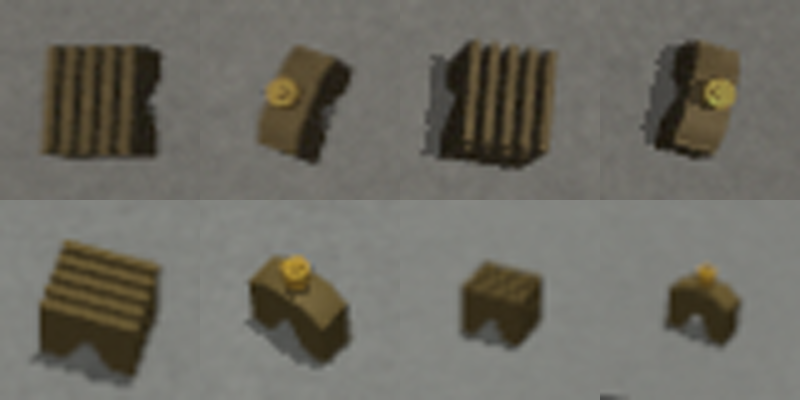

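The crops confirm it. The thick conductor is the lower rod in the top crop, (75..635, 180), about 16 px wide at the sleeves. The thin one is the upper rod, with narrower sleeves. The finned caps are brown with five fins; the narrow caps have a brass screw, and the green one is excluded. I'll enlarge the jaws for exact corners.

```bash
python3 - <<'E'
from h import *
t,s=cam("top"),cam("side")
def g(c,x0,y0,x1,y1,sc,name):
    im=cv2.resize(c["frame"][y0:y1,x0:x1],None,fx=sc,fy=sc,interpolation=cv2.INTER_LINEAR); im=cv2.convertScaleAbs(im,alpha=1.3)
    for x in range(x0,x1,5): cv2.line(im,(int((x-x0+.5)*sc),0),(int((x-x0+.5)*sc),6 if x%10 else 14),(0,0,255),1)
    for y in range(y0,y1,5): cv2.line(im,(0,int((y-y0+.5)*sc)),(6 if y%10 else 14,int((y-y0+.5)*sc)),(0,0,255),1)
    cv2.imwrite(name,im)
g(t,255,215,390,270,5.9,"pics/d1.png"); g(s,320,175,385,250,7.9,"pics/d2.png")
gr=cv2.cvtColor(t["frame"],cv2.COLOR_BGR2GRAY)
for x in(270,299,336,373): print(x,gr[218:266,x-1:x+2].mean(1).astype(int).tolist())
for y in(232,248): print(y,gr[y-1:y+2,255:390].mean(0).astype(int).tolist())
print(plane(t,[(270,240),(373,236)],.075))
E
```

```text
270 [86, 111, 113, 111, 113, 114, 114, 103, 119, 120, 121, 126, 124, 124, 125, 126, 127, 129, 128, 128, 124, 123, 120, 101, 83, 68, 58, 56, 69, 92, 116, 125, 124, 126, 129, 129, 128, 129, 130, 131, 131, 137, 112, 119, 120, 120, 120, 119]
299 [112, 111, 110, 112, 110, 116, 116, 112, 113, 120, 127, 128, 127, 128, 128, 127, 126, 124, 123, 119, 116, 98, 79, 63, 54, 55, 61, 77, 102, 111, 115, 118, 123, 125, 128, 129, 129, 131, 130, 133, 99, 93, 93, 97, 95, 94, 97, 92]
336 [76, 88, 107, 120, 117, 119, 121, 127, 129, 128, 129, 128, 127, 126, 123, 121, 117, 115, 105, 88, 70, 57, 59, 54, 65, 85, 106, 112, 115, 117, 120, 125, 128, 130, 132, 134, 133, 103, 78, 74, 82, 79, 77, 74, 67, 92, 56, 27]
373 [105, 119, 121, 121, 126, 129, 128, 128, 129, 132, 132, 131, 130, 126, 124, 123, 106, 88, 73, 57, 59, 67, 85, 110, 123, 125, 126, 130, 132, 132, 133, 133, 136, 136, 138, 75, 106, 109, 106, 104, 102, 100, 97, 99, 95, 96, 93, 85]
232 [155, 154, 155, 155, 121, 122, 123, 124, 124, 125, 125, 125, 124, 124, 124, 126, 126, 124, 125, 125, 126, 125, 133, 76, 82, 118, 126, 151, 155, 155, 155, 155, 155, 154, 1
[... 462 characters left out ...]
8, 87, 82, 81, 76, 73]
248 [65, 65, 65, 66, 72, 91, 96, 98, 98, 100, 102, 94, 96, 98, 109, 111, 113, 114, 117, 119, 121, 121, 124, 111, 58, 69, 53, 65, 68, 67, 67, 68, 68, 67, 68, 69, 69, 47, 43, 54, 96, 104, 110, 112, 113, 119, 122, 132, 134, 78, 48, 67, 70, 69, 70, 70, 71, 70, 70, 71, 69, 71, 69, 71, 70, 70, 70, 71, 71, 71, 71, 71, 71, 71, 49, 43, 43, 40, 101, 112, 117, 123, 123, 127, 129, 132, 137, 106, 76, 72, 71, 72, 71, 72, 72, 71, 70, 73, 72, 70, 73, 75, 72, 76, 85, 70, 56, 50, 34, 33, 52, 120, 126, 127, 128, 129, 131, 131, 133, 133, 133, 134, 134, 134, 133, 134, 134, 133, 135, 123, 126, 127, 116, 122, 134]
[[ 0.4774104   0.10775319  0.075     ]
 [ 0.47171591 -0.09630072  0.075     ]]
```

View pics/d1.png

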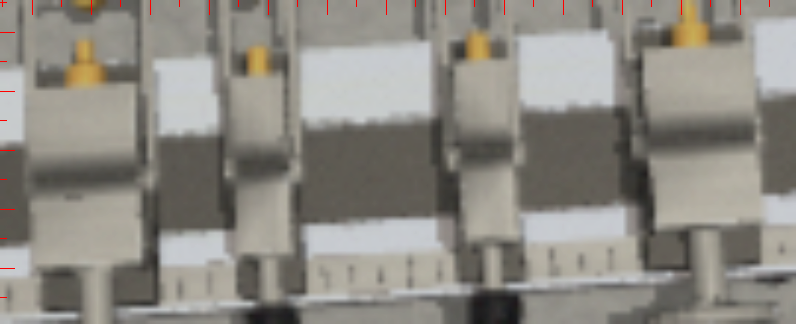

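View pics/d2.png

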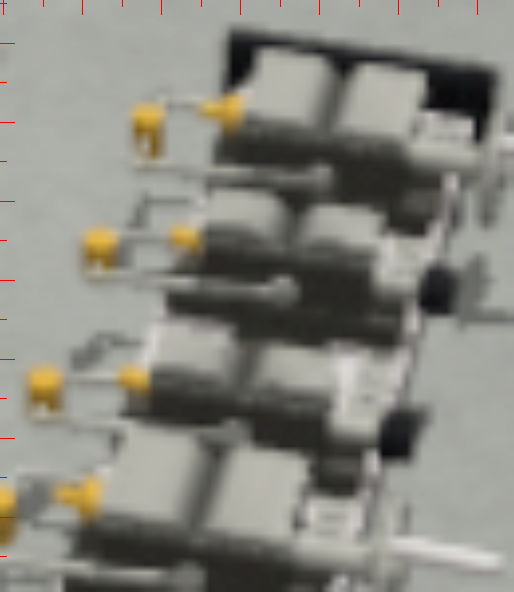

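The grooves run in a straight line, at about (268.7,244.3), (298.7,242.4), (336.6,240.0) and (373.5,237.5) in the top view. In the side view they are at about (345,237), (350,220), (357,203) and (362,187). Next I triangulate everything.

```bash
python3 - <<'E'
from h import *
t,s=cam("top"),cam("side")
J=[(268.7,244.3),(298.7,242.4),(336.6,240.),(373.5,237.5)]
Js=[(345.2,237.2),(350.3,220.1),(356.8,203.4),(361.7,187.4)]
for a,b in zip(J,Js):
    p,e=tri(t,[a],s,[b]); print("jaw tri",p.round(4),round(e,4),"plane",plane(t,[a],.075)[0].round(4))
# conductor
def ends(c,cx,cy):
    k=min(blobs(c,(3,90,80),(13,255,255)),key=lambda k:np.hypot(*(np.array(cv2.minAreaRect(k)[0])-(cx,cy))))
    b=cv2.boxPoints(cv2.minAreaRect(k)); d=[np.linalg.norm(b[i]-b[(i+1)%4]) for i in range(2)]
    i=int(np.argmin(d)); return (b[i]+b[(i+1)%4])/2,(b[(i+2)%4]+b[(i+3)%4])/2
e=sorted(ends(t,318,173),key=lambda p:p[0]); f=sorted(ends(s,299,217),key=lambda p:-p[1])
for a,b in zip(e,f): p,q=tri(t,[a],s,[b]); print("cond strand end",a,b,p.round(4),round(q,4))
# caps: fin top centres and orientation
for n,a,b in(("f1",(157.2,264),(329.8,323.4)),("f2",(482.5,184),(345,148))):
    p,q=tri(t,[a],s,[b]); print(n,p.round(4),round(q,4))
hs=cv2.cvtColor(t["frame"],cv2.COLOR_BGR2HSV); 
for n,x,y in(("f1",159,264),("f2",481,185),("n1",170,216),("n2",478,257)):
    w=hs[y-16:y+17,x-16:x+17]; m=((w[...,0]>9)&(w[...,0]<30)&(w[...,1]>60)&(w[...,2]>75)).astype(np.uint8)
    m=cv2.morphologyEx(cv2.copyMakeBorder(m,5,5,5,5,0),cv2.MORPH_CLOSE,np.ones((5,5)))[5:-5,5:-5]
    k=max(cv2.findContours(m,0,cv2.CHAIN_APPROX_NONE)[0],key=cv2.contourArea)
    r=cv2.minAreaRect(k); b=cv2.boxPoints(r)+(x-16,y-16); z=.05 if n[0]=="f" else .034
    P=plane(t,b,z)[:,:2]; print(n,"px",(np.array(r[0])+(x-16,y-16)).round(1),"c",P.mean(0).round(4),[(np.linalg.norm(v).round(4),(np.degrees(np.arctan2(v[1],v[0]))%180).round(1)) for v in(P[1]-P[0],P[2]-P[1])])
def screw(c,x,y):
    h=cv2.cvtColor(c["frame"],cv2.COLOR_BGR2HSV)[y-14:y+15,x-14:x+15]
    m=(h[...,1]>150)&(h[...,2]>120)&(h[...,0]>15)&(h[...,0]<35); v,u=np.nonzero(m); return (u.mean()+x-14,v.mean()+y-14),m.sum()
for a,b in(((167,214),(289,303)),((482,256),(389,156))):
    A,na=screw(t,*a);B,nb=screw(s,*b); p,q=tri(t,[A],s,[B]); print("screw",np.round(A,1),na,np.round(B,1),nb,p.round(4),round(q,4))
E
```

```text
jaw tri [0.4689 0.1117 0.0658] 0.0025 plane [0.4691 0.1107 0.075 ]
jaw tri [0.4686 0.0515 0.071 ] 0.0015 plane [0.4689 0.0513 0.075 ]
jaw tri [ 0.4678 -0.0241  0.0671] 0.0034 plane [ 0.4686 -0.0238  0.075 ]
jaw tri [ 0.4684 -0.0979  0.0668] 0.0025 plane [ 0.4687 -0.097   0.075 ]
cond strand end [251.88763 177.36981] [284.50546 249.85846] [0.6211 0.1476 0.0175] 0.0041
cond strand end [385.219   168.17456] [314.3273  184.69217] [ 0.6227 -0.1417  0.0155] 0.0039
f1 [0.4481 0.347  0.0306] 0.0017
f2 [ 0.5712 -0.3421  0.0313] 0.0015
f1 px [155.9 263.5] c [0.4484 0.3428] [(np.float64(0.0439), np.float64(177.6)), (np.float64(0.035), np.float64(83.4))]
f2 px [482.6 184.3] c [ 0.5673 -0.3357] [(np.float64(0.0463), np.float64(168.3)), (np.float64(0.0353), np.float64(81.6))]
n1 px [167.4 214.8] c [0.55   0.3251] [(np.float64(0.0442), np.float64(155.9)), (np.float64(0.0205), np.float64(62.5))]
n2 px [479.7 256.2] c [ 0.4206 -0.3152] [(np.float64(0.0434), np.float64(158.1)), (np.float64(0.0181), np.float64(71.1))]
 ** On entry to DLASCL parameter number  4 had an illegal value
 ** On entry to DLASCL parameter number  4 had an illegal value
 ** On entry to DLASCL parameter number  4 had an illegal value
 ** On entry to DLASCL parameter number  4 had an illegal value
 ** On entry to DLASCL parameter number  5 had an illegal value
 ** On entry to DLASCL parameter number  4 had an illegal value<stdin>:26: RuntimeWarning: Mean of empty slice.
  ret = ret.dtype.type(ret / rcount)
Traceback (most recent call last):
  File "h.py", line 14, in tri
    s=np.linalg.lstsq(np.c_[a,-b],e2-e1,rcond=None)[0]; p,q=e1+s[0]*a,e2+s[1]*b
      ~~~~~~~~~~~~~~~^^^^^^^^^^^^^^^^^^^^^^^^^^^^^^
numpy.linalg.LinAlgError: SVD did not converge in Linear Least Squares
```

Measurements agree: the jaw line is at x≈0.469 with jaw y values of 0.111, 0.051, −0.024 and −0.097, and the groove reads z≈0.067–0.075. The conductor is near (0.622, 0.003), parallel to y. It goes first.

```bash
cat >> h.py <<'E'
from station import r,open_gripper,grab,kinematics,monitor
def quat(deg):
    "tool down, closing line (tool y) at deg from world x"
    best=None
    for a in(deg,deg+180):
        y=np.array([np.cos(np.radians(a)),np.sin(np.radians(a)),0]); z=np.array([0,0,-1.]); x=np.cross(y,z)
        q=R.from_matrix(np.c_[x,y,z]).as_quat(); j=kinematics.solve_ik([.47,.05,.2],q)
        if j is not None and (best is None or abs(j[5])<best[0]): best=(abs(j[5]),q)
    return best[1]
def st(): 
    s=monitor.get_state(); print("t",round(s["t"],1),"p",np.round(s["position"],4),"F",np.round(s["ft_force"],1),"w",round(s["grip_width"],4),"gf",round(s["gripper_force"],1))
def pick(x,y,z,deg,up=.16):
    q=quat(deg); r.move_ptp([x,y,up],q); r.servo_line([x,y,z],v=.15); grab(); st(); r.servo_line([x,y,up],v=.2); st()
def place(x,y,z,deg,up=.2,rel=True):
    q=quat(deg); r.move_ptp([x,y,up],q); r.servo_line([x,y,z+.015],v=.2); r.servo_line([x,y,z],v=.03); st()
    if rel: open_gripper(); st(); r.servo_line([x,y,up],v=.2)
E
python3 - <<'E'
from h import *
t,s=cam("top"),cam("side")
print(plane(t,[(251.9,177.4),(385.2,168.2)],.014))
for n,a,b in(("n1",(165.9,214.1),(288.8,303.2)),("n2",(481.5,255.1),(388.8,156))): print(n,tri(t,[a],s,[b]),plane(t,[a],.046))
for d in(0,-5,-10,-26,-19): print(d,quat(d).round(3))
pick(.622,.009,.020,0.2)
c=cam("side"); crop(c,220,100,420,300,3,"pics/e1.png")
E
```

```text
[[ 0.62406343  0.14838352  0.014     ]
 [ 0.62509245 -0.14172087  0.014     ]]
n1 (array([0.54873707, 0.32544399, 0.04145569]), np.float64(0.002761849804264523)) [[0.54923171 0.32413215 0.046     ]]
n2 (array([ 0.42106939, -0.31725768,  0.04012037]), np.float64(0.0020139598356691676)) [[ 0.42168461 -0.31528672  0.046     ]]
0 [0.707 0.707 0.    0.   ]
-5 [0.737 0.676 0.    0.   ]
-10 [0.766 0.643 0.    0.   ]
-26 [0.848 0.53  0.    0.   ]
-19 [0.814 0.581 0.    0.   ]
t 5.3 p [0.6227 0.009  0.0203] F [ 2.4  0.1 -1.6] w 0.0149 gf 30.0
t 6.2 p [0.6204 0.0092 0.1578] F [-0.1 -0.4 -7. ] w 0.0149 gf 30.0
```

View pics/e1.png

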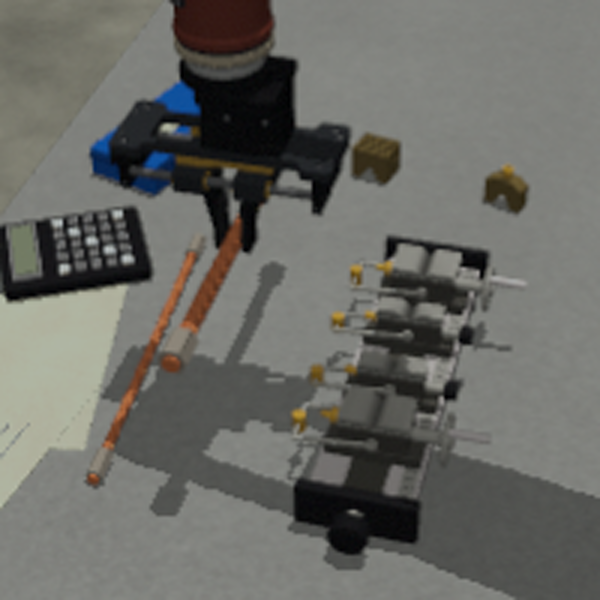

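The thick conductor is held level at its middle; the thin one is untouched. Now I lay it in the grooves.

```bash
python3 - <<'E'
from h import *
place(.469,.013,.088,0.2,up=.2)
q=quat(-5); r.move_ptp([.448,.3475,.16],q); st()
t,s=cam("top"),cam("side")
a=cv2.resize(t["frame"][205:275,230:410],None,fx=4.2,fy=4.2,interpolation=cv2.INTER_CUBIC)
cv2.imwrite("pics/f1.png",a); crop(s,280,160,420,290,4,"pics/f2.png")
for k in blobs(t,(3,90,80),(13,255,255),5): (x,y),wh,g=cv2.minAreaRect(k); print(np.round((x,y,*wh,g),1), plane(t,[(x,y)],.082).round(4))
E
```

```text
t 8.2 p [0.4688 0.013  0.0879] F [ 0.3  0.  -5.9] w 0.0148 gf 30.0
t 9.5 p [0.469 0.013 0.088] F [ 0.1  0.9 -0.3] w 0.0866 gf 0.0
t 11.5 p [0.4482 0.3466 0.1596] F [ 0.4 -0.7  0.4] w 0.0868 gf 0.0
[320.5 240.6   8.2 147.7  86.2] [[0.4688 0.008  0.082 ]]
[ 47.  205.9  15.8   1.3  55. ] [[0.5749 0.5515 0.082 ]]
[ 38.7 279.1 181.3  51.1  68.8] [[0.4299 0.5602 0.082 ]]
[312.  136.6   4.4 131.1  82.9] [[0.6838 0.0117 0.082 ]]
```

View pics/f1.png

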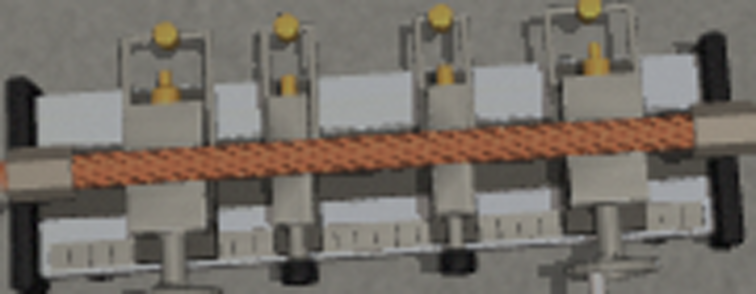

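The conductor sits straight in all four grooves, with its sleeves beyond both outer clamps. Now finned cap 1.

```bash
python3 - <<'E'
from h import *
pick(.448,.3475,.021,-5,up=.17)
place(.469,.1107,.0975,0.1,up=.21)
q=quat(-9.5); r.move_ptp([.5705,-.341,.17],q); st()
t,s=cam("top"),cam("side")
a=cv2.resize(t["frame"][205:275,230:330],None,fx=5,fy=5,interpolation=cv2.INTER_CUBIC); b=cv2.resize(s["frame"][190:270,300:400],(500,400),interpolation=cv2.INTER_CUBIC)[:350]
cv2.imwrite("pics/g1.png",np.vstack([a,b])[:600])
E
```

```text
t 13.8 p [0.4481 0.3475 0.021 ] F [0.8 0.4 1.1] w 0.0438 gf 29.8
t 14.7 p [0.447  0.3469 0.1683] F [-0.2 -0.3 -3.6] w 0.0437 gf 29.8
t 16.9 p [0.4684 0.1106 0.0972] F [-3.   0.6 -2.9] w 0.0437 gf 29.7
t 17.9 p [0.469  0.1107 0.0975] F [ 0.5  0.7 -0.2] w 0.0873 gf 0.0
t 20.3 p [ 0.571  -0.3397  0.1702] F [ 0.2 -0.2 -0. ] w 0.0872 gf 0.0
```

View pics/g1.png

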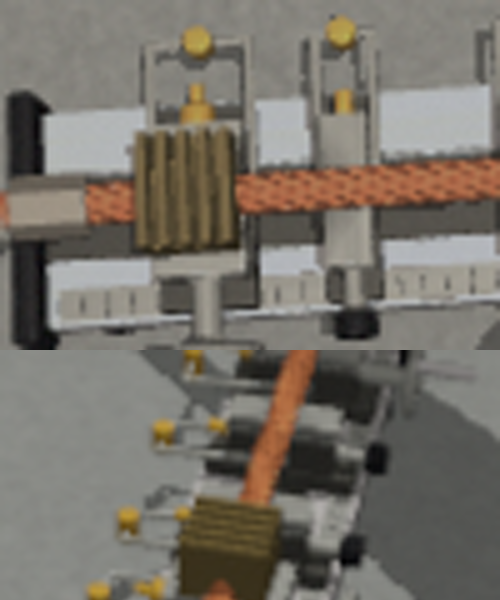

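Finned cap 1 sits astride the conductor on the left outer jaw, fins at about (267,243) in the top view. I'll check it numerically and fetch cap 2.

```bash
cat >> h.py <<'E'
def captop(c,x,y,z,w=18):
    h=cv2.cvtColor(c["frame"],cv2.COLOR_BGR2HSV)[y-w:y+w+1,x-w:x+w+1]
    m=((h[...,0]>14)&(h[...,0]<30)&(h[...,1]>60)&(h[...,1]<165)&(h[...,2]>65)).astype(np.uint8)
    m=cv2.morphologyEx(cv2.copyMakeBorder(m,6,6,6,6,0),cv2.MORPH_CLOSE,np.ones((5,5)))[6:-6,6:-6]
    k=max(cv2.findContours(m,0,cv2.CHAIN_APPROX_NONE)[0],key=cv2.contourArea); b=cv2.boxPoints(cv2.minAreaRect(k))+(x-w,y-w)
    P=plane(c,b,z)[:,:2]; print("px",b.mean(0).round(1),"c",P.mean(0).round(4),[(np.linalg.norm(v).round(4),(np.degrees(np.arctan2(v[1],v[0]))%180).round(1)) for v in(P[1]-P[0],P[2]-P[1])])
E
python3 - <<'E'
from h import *
t=cam("top"); print(plane(t,[(266.9,242.6)],.112)); 
for z in(.112,.126): captop(t,267,243,z)
pick(.5705,-.341,.021,-9.5,up=.17)
place(.469,-.097,.0975,0.1,up=.21)
q=quat(-26); r.move_ptp([.5495,.325,.17],q); st()
t,s=cam("top"),cam("side"); captop(t,373,236,.112); captop(t,267,243,.112)
a=cv2.resize(t["frame"][205:275,320:420],None,fx=5,fy=5,interpolation=cv2.INTER_CUBIC)
cv2.imwrite("pics/g2.png",a)
E
```

```text
[[0.46808955 0.109499   0.112     ]]
px [267. 240.] c [0.4732 0.1091] [(np.float64(0.0383), np.float64(86.2)), (np.float64(0.0573), np.float64(177.4))]
px [267. 240.] c [0.4714 0.1074] [(np.float64(0.0377), np.float64(86.2)), (np.float64(0.0564), np.float64(177.4))]
t 22.6 p [ 0.5705 -0.341   0.021 ] F [ 0.1  0.4 -0.1] w 0.0437 gf 29.6
t 23.5 p [ 0.5695 -0.3403  0.168 ] F [-0.9  0.8 -4.3] w 0.0443 gf 29.6
t 25.9 p [ 0.4682 -0.0969  0.0973] F [-5.3 -0.2  1.1] w 0.0442 gf 29.4
t 26.8 p [ 0.469  -0.097   0.0975] F [ 0.1 -0.4 -0.6] w 0.087 gf 0.0
t 29.1 p [0.5497 0.324  0.1697] F [-0.5 -0.3  0.3] w 0.087 gf 0.0
px [374.6 232.4] c [ 0.474  -0.0962] [(np.float64(0.037), np.float64(91.0)), (np.float64(0.0565), np.float64(179.5))]
px [266.5 240. ] c [0.4733 0.1101] [(np.float64(0.0364), np.float64(86.2)), (np.float64(0.0573), np.float64(177.4))]
```

View pics/g2.png

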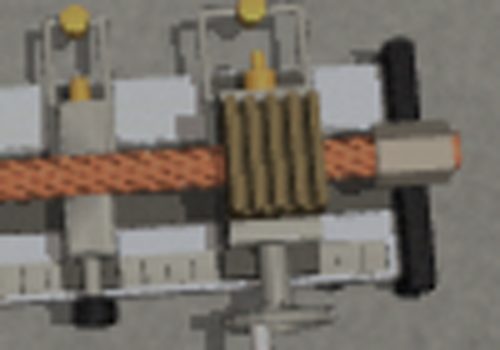

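Finned cap 2 sits on the right outer jaw, fins at about (375,235). Both finned caps are within about 1 mm of their jaws. Now the narrow caps.

```bash
python3 - <<'E'
from h import *
pick(.5495,.325,.021,-26,up=.17)
place(.469,.0513,.0975,0.1,up=.21)
pick(.421,-.316,.021,-19,up=.17)
place(.469,-.0238,.0975,0.1,up=.21)
r.move_ptp([.212,-.588,.24],quat(-70)); st()
t,s=cam("top"),cam("side")
a=cv2.resize(t["frame"][205:270,245:395],None,fx=5.3,fy=5.3,interpolation=cv2.INTER_CUBIC)
cv2.imwrite("pics/k1.png",a); crop(s,310,160,410,280,5,"pics/k2.png")
# fin direction by structure tensor, and jaw front-plate edges
g=cv2.GaussianBlur(cv2.cvtColor(t["frame"],cv2.COLOR_BGR2GRAY).astype(float),(0,0),.8)
def lean(x0,x1,y0,y1):
    gx=cv2.Sobel(g,-1,1,0)[y0:y1,x0:x1];gy=cv2.Sobel(g,-1,0,1)[y0:y1,x0:x1]
    return np.degrees(.5*np.arctan2(2*(gx*gy).sum(),(gx**2-gy**2).sum())).round(1)
print("lean",lean(258,277,234,251),lean(365,385,227,244))
# expected lean of world x at these places
for y in(.1107,-.097):
    p=proj(t,[(.455,y,.112),(.483,y,.112)]); d=p[1]-p[0]; print("expected",np.degrees(np.arctan2(-d[0],d[1]))%180)
E
```

```text
t 31.4 p [0.5494 0.325  0.021 ] F [-0.6 -0.   1.4] w 0.0443 gf 30.0
t 32.3 p [0.5486 0.3245 0.1684] F [-1.4 -0.3 -1.9] w 0.0437 gf 30.0
t 34.7 p [0.4683 0.0513 0.0971] F [-3.  -0.6 -1.1] w 0.0439 gf 30.0
t 35.7 p [0.469  0.0513 0.0975] F [ 0.2  0.9 -1. ] w 0.0866 gf 0.0
t 39.7 p [ 0.4209 -0.316   0.021 ] F [-0.8 -0.2  1.5] w 0.0436 gf 29.9
t 40.6 p [ 0.4203 -0.3153  0.1686] F [-0.1  0.5 -2.1] w 0.0434 gf 29.9
t 43.1 p [ 0.4684 -0.0237  0.0971] F [-1.8  0.1 -1.5] w 0.0434 gf 29.9
t 44.0 p [ 0.469  -0.0238  0.0975] F [0.4 0.7 0.1] w 0.0867 gf 0.0
t 47.0 p [ 0.213  -0.5874  0.24  ] F [0.6 0.3 0.2] w 0.0872 gf 0.0
lean -1.2 -5.8
expected 177.65722907337306
expected 174.99802206423973
```

View pics/k1.png

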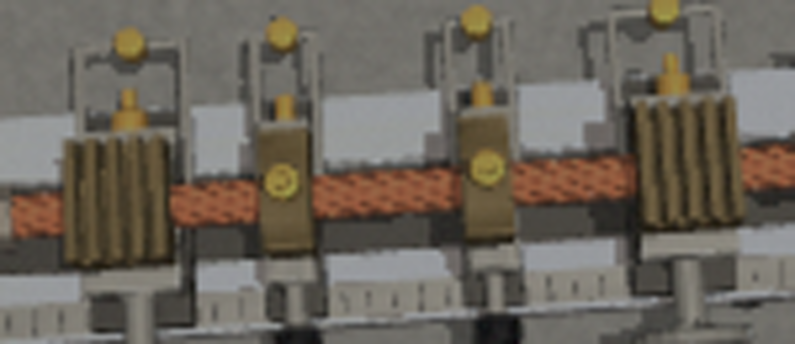

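View pics/k2.png

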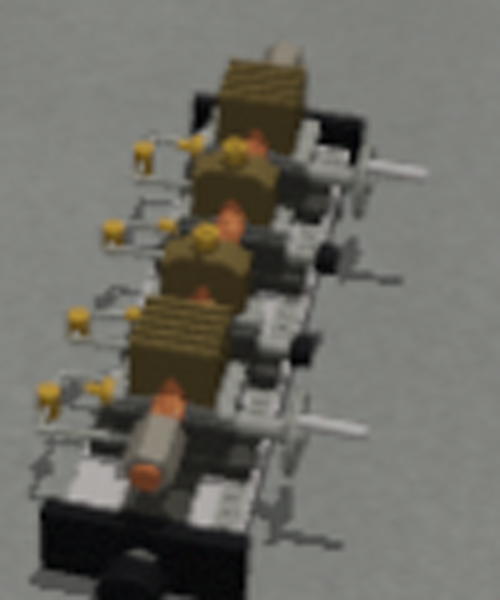

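All four caps sit astride the conductor, and fin directions are within about 1° of square. Last, a numeric centring check against the jaws.

```bash
python3 - <<'E'
from h import *
t=cam("top"); s=cam("side")
for n,a,z,y in(("f1",(266.8,242.3),.112,.1107),("n1 body",(298.6,239.9),.107,.0513),("n1 screw",(297.8,238.7),.122,.0513),("n2 body",(336.6,238.1),.107,-.0238),("n2 screw",(336.4,236.),.122,-.0238),("f2",(374.7,235.2),.112,-.097)):
    p=plane(t,[a],z)[0]; print(n,p.round(4),"dy mm",round((p[1]-y)*1e3,1))
for n,a,b in (("n1",(297.8,238.7),(350.9,207.2)),("n2",(336.4,236.),(356.5,189.8)),("f1",(266.8,242.3),(345.6,224.5)),("f2",(374.7,235.2),(362.5,175.5))): print(n,tri(t,[a],s,[b]))
E
```

```text
f1 [0.4687 0.1097 0.112 ] dy mm -1.0
n1 body [0.4698 0.0494 0.107 ] dy mm -1.9
n1 screw [0.4703 0.0499 0.122 ] dy mm -1.4
n2 body [ 0.4684 -0.0233  0.107 ] dy mm 0.5
n2 screw [ 0.4706 -0.0228  0.122 ] dy mm 1.0
f2 [ 0.4685 -0.0959  0.112 ] dy mm 1.1
n1 (array([0.46965527, 0.05026324, 0.11391747]), np.float64(0.0033924353460306946))
n2 (array([ 0.47011336, -0.02311722,  0.1143151 ]), np.float64(0.0028632223980952095))
f1 (array([0.46861859, 0.11018373, 0.10735838]), np.float64(0.0012563995885413906))
f2 (array([ 0.46765967, -0.09616361,  0.11000956]), np.float64(0.0021474585971566836))
```

All caps are at seated height and within about 1–2 mm of centre, which is the measurement's own accuracy. Handing in.

```bash
python3 -c "
from station import order
print(order.finish_job())"
```

```text
the job is handed in; nothing more can be done
None
```

The job is handed in, with no verdict returned: the thick conductor lies in all four grooves with its sleeves beyond the outer clamps, the finned caps are on the outer clamps and the narrow caps on the inner ones, all about 1–2 mm from centre by camera (finned caps within about 1° of square, narrow caps' angle not measured), and I didn't touch the thin conductor or the green look-alike.

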